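# Make up a glucose kit and a blood-typing kit

## Robot

A 6-joint arm with a two-finger parallel gripper is mounted at the origin on the work surface. World frame = base frame: x ahead of the robot, y to its left, z up, the work surface at z = 0. Lengths are in mm, angles in rad, forces in N, time in s.
With the tool pointing down it reaches from about 300 to 875 mm from the base axis. Payload 6.4 kg.
Tool frame: the origin (TCP) lies between the finger pads; the fingertips stand finger_overhang ahead of it and the grasp point (between the pads) lies 5 mm behind it (finger_overhang is the distance from the TCP to the fingertips, in mm); y points along the fingers, z is the direction in which the jaws open and shut, and the axes are right-handed (so a half turn about y gives the same grasp; the last joint's range is limited). The gripper opens to 88 mm and grips with 3 to 60 N. Pads are 18 mm wide; open, the fingers measure 123 mm over their backs; the gripper's body (75 mm by 187 mm) begins 45 mm behind the grasp point.
Start: joints at [-1.342, 0.181, 1.607, -0, 1.354, -0.206], TCP at [242.224, -521.506, 252.714] pointing down, gripper open.
Joint ranges: [-2.99, 2.99], [-0.89, 2.07], [0.3, 2.58], [-1.14, 4.28], [0, 2.63], [-3.12, 3.12]. Speed limits (rad/s): [2.57, 2.57, 3.01, 3.14, 3.14, 3.14].

## Interface

Orientations are given as a unit quaternion [w, x, y, z].
In Python, from station import get_obs, capture, camera_model, close_job, finger_overhang gives the robot as it stands.
- The arm moves only by the shell command python3 -m crank 'ROWS' [FORCE]. ROWS is JSON, a list of rows, each a list of 7 numbers: the shift along the tool's x, y, z in mm, then the turn, a rotation vector about the tool's x, y, z in degrees, then the opening, from 0 (shut) to 1 (fully open). In form: [[x, y, z, ax, ay, az, claw], ...]. A call has exactly 8 rows; each row shifts and turns the commanded pose from where the row before left it, along the tool's axes as they then stand; what a row does not reach is not made up. A row lasts 1/8 s, in which the tool goes at most 62.5 mm and 10.7 degrees, less where a joint would pass 70% of its speed; a pose out of reach is approached as far as the arm can. A call with a gripper value outside its range is refused whole. The fingers move at their own pace and stop on an object; FORCE is the grip in N (left out, the last holds). Time passes only in rows, so rows that do not move let the fingers close, or fill a call up. It gives the time, the measured TCP pose, the force and the opening at its end, in the units of the state.
- get_obs(): the state, without advancing time (a new reading comes with each control period).
- capture(name): name is "scene" or "top"; returns the picture (480x640x3 uint8, red, green, blue); there is no depth.
- camera_model(name): a dict with "fx", "fy", "cx", "cy" (pixels), "k1" (the pictures are not rectified: a ray, as slopes to the right and down, at radius r is drawn at 1 + k1 r^2 times it, then the intrinsics apply), "extrinsics" (4x4, takes a point from world to camera coordinates). Camera axes: x right, y down, z forward; pixel columns grow to the right and rows downward; lengths in mm; the calibration is good to about 2 mm. A picture is of the moment at which its call begins. camera_model takes no time and is no camera call.
- close_job(): hands the job in, once; it reports no verdict.
The state is a dict: "clock": time; "joints": joint angles; "qvel": joint speeds; "joint_torque": joint torques, N m; "ee_pos": TCP position; "tool_rot": TCP orientation; "contact_force": force on the tool from outside, world axes, zero at the start; "moment": the same for the moment, N m; "width": opening from 0.0 (shut) to 1.0 (fully open).
Only numpy, scipy, OpenCV 4.12 (cv2) and the standard library are available. Lean on these libraries where they do the work, as an engineer would, in place of code of your own. Each camera call takes 0.05 s, during which the arm holds its last target. There are 200 camera calls.

## Task

Make up the two screening kits. Glucose case: open the lid, lay the glucose meter flat, screen up, in the wide bay and stand the test-strip vial in the round cup, then close the lid fully. Blood-typing tray: stand the dropper bottle in the round cup and lay the slide box flat, right way up, in the open bay; do not knock or shift the glass beaker standing among the stock.

Things in the scene. Friction and masses are not known exactly. Their poses are not given: they have to be found in the camera images.
- case: Glucose case: fixed grey box, 138 (x) x 200 (y) x 60 mm high, walls and floor 3, see-through lid. Origin: centre of underside on the table, z up, x from handle side to hinge side; yaw varies. Inside, a divider 4 thick, 20 high above the floor, along x at y +18. Wide bay (meter): y -97 to +16, centre (0, -40). Cup (vial): white ring, centre (0, +52), 46 inside, 18 high above the floor.
- case_lid (a joint): Lid of the case: clear plate 138 x 200 x 6 mm with dark frame, lying on the rim. Hinge axis along the case's y at x +69, z +60 of the case. 0 = fully shut, growing in rad as the front edge rises; 1.57 upright, stop at 1.9 leaning back. May start slightly ajar. Stiff hinge: stays where it is left; about 2 N at the handle moves it. Beyond 1.7 a gripper has room in the case.
- lid_handle (a point): Grip point of the lid's black loop handle near its front edge: 50 long (along y) x 12 mm thick, standing 34 off the lid's top face. The point is mid length and thickness, 22 above that face, 12 below the loop's top; lid shut: (-49, 0, +88) in the case's frame. Axes: the lid's, y along the hinge. Pinched by its ends (50, along y) it turns between the pads as the lid swings.
- tray: Blood-typing tray: fixed open white tray, 120 (x) x 146 (y) x 16 mm high, walls and floor 3. Origin: centre of underside on the table, z up; yaw varies. A divider 4 thick, as high as the walls, lies along x at y 0. Open bay (slide box): y -70 to -2, x -57 to +57, centre (0, -36). Cup (bottle): ring in the other half, centre (0, +36), 44 inside, 18 high above the floor.
- meter: Glucose meter: flat grey slab with black face, pale screen and one round button, 96 (x) x 54 (y) x 18 mm high, 50 to 100 g. Lies on its back, screen up. Origin: centre of its underside; x along its length, z up.
- strip_vial: Test-strip vial: short stout white cylinder with a grey flip cap, 28 mm diameter (cap 30), 46 high, about 30 g, standing. Origin: centre of its underside; z up.
- dropper_bottle: Dropper bottle: slim amber glass bottle 26 mm diameter, 40 to the shoulder, then a black collar 17 diameter up to 54 and a dark rubber teat 11 diameter up to 72; about 40 g, standing. Origin: centre of its underside; z up.
- slide_box: Microscope-slide box: closed white oblong plastic box with a glass slide on its top, 84 (x) x 32 (y) x 30 mm high, 40 to 85 g, lying. Origin: centre of its underside; x along its length, z up.
- beaker: Glass beaker holding small yellow tips, 50 mm diameter, 56 high, about 60 g, standing loose in the midst of the stock; it is to stay where it is. Origin: centre of its underside; z up.
Mind the look-alikes: they are no part of the job. Leave any red look-alike of the slide_box alone.

How it is judged (in metres and radians):
At the end, for the whole second after the job is handed in: Lid shut within 0.05 rad (7 mm at its front edge); meter flat, screen up, on the floor of the wide bay; vial and bottle upright on the floor inside their cups (within 13 mm); slide box flat, top up, on the floor of the open bay; all four released and at rest (value of joint case_lid below 0.05 rad and y of meter in the frame of case between -0.075 and -0.006 m and x of meter in the frame of case between -0.045 and 0.045 m and z of meter in the frame of case between -0.002 and 0.008 m and angle between each of meter, strip_vial, dropper_bottle, slide_box's own z axis and vertical below 0.15 rad and linear speed of each of meter, strip_vial, dropper_bottle, slide_box below 0.02 m/s and y of strip_vial in the frame of case between 0.039 and 0.065 m and x of strip_vial in the frame of case between -0.013 and 0.013 m and z of strip_vial in the frame of case below 0.008 m and y of dropper_bottle in the frame of tray between 0.023 and 0.049 m and x of dropper_bottle in the frame of tray between -0.013 and 0.013 m and z of each of dropper_bottle, slide_box in the frame of tray below 0.008 m and y of slide_box in the frame of tray between -0.06 and -0.012 m and x of slide_box in the frame of tray between -0.025 and 0.025 m); the robot touches nothing.
It fails at once if the glass beaker is knocked over or shifted more than 30 mm (distance of beaker from where it was at the start of the episode above 0.03 m or angle between beaker's own z axis and vertical above 0.35 rad).
It also fails if it takes over 144 s, if anything falls off the work surface, if the arm or the gripper's body presses on something with over 40 N, if the wrist force passes 120 N, or if a joint passes its speed limit or range.

## Working session

There is one attempt and no reset: what is moved stays moved. The work goes in short steps, Python scripts to look and compute and a shell command to move; the robot and the scene stay as the last step left them, time stands still between calls to the robot, and variables do not carry over. Pictures are saved under pics/ and viewed, about 12 in all and at most 16, crops included, and the job is handed in when it is done.

```bash
ls; mkdir -p pics
python3 - <<'E'
from station import *
import cv2,numpy as np
print(get_obs(), finger_overhang if not callable(finger_overhang) else finger_overhang())
for n in("scene","top"):
    m=camera_model(n);print(n,{k:(np.round(v,3).tolist()) for k,v in m.items()})
    cv2.imwrite(f"pics/{n}0.png",capture(n)[:,:,::-1])
E
```

```text
pics
{'clock': 0.0, 'joints': array([-1.34228174e+00,  1.81549242e-01,  1.60795988e+00,  6.17210509e-06,
        1.35379407e+00, -2.06283483e-01]), 'qvel': array([ 8.03986793e-04,  9.20421082e-04, -3.94508756e-04,  9.03635822e-04,
       -2.25226824e-04, -7.37521936e-05]), 'joint_torque': array([ 3.72423401e-04, -4.33858430e+01, -3.41852474e+01,  6.99614827e-02,
        3.82588932e-02, -1.41412011e-04]), 'ee_pos': array([ 242.11820352, -520.99849299,  251.82876241]), 'tool_rot': array([ 0.15251119, -0.15252037,  0.69106733, -0.68985783]), 'contact_force': array([-0.41253377,  0.06432865, -0.49328258]), 'moment': array([ 0.03134932,  0.02113833, -0.07167242]), 'width': 0.9981914323455454} 14.0
scene {'fx': 447.941, 'fy': 447.941, 'cx': 314.459, 'cy': 241.975, 'k1': 0.04, 'extrinsics': [[-0.113, 0.994, 0.008, 82.34], [0.826, 0.098, -0.555, -414.417], [-0.552, -0.056, -0.832, 1143.748], [0.0, 0.0, 0.0, 1.0]]}
top {'fx': 532.549, 'fy': 532.549, 'cx': 320.572, 'cy': 240.227, 'k1': 0.048, 'extrinsics': [[0.004, -1.0, 0.003, -24.708], [-0.994, -0.005, -0.113, 527.542], [0.113, -0.002, -0.994, 1153.117], [0.0, 0.0, 0.0, 1.0]]}
```

View pics/scene0.png

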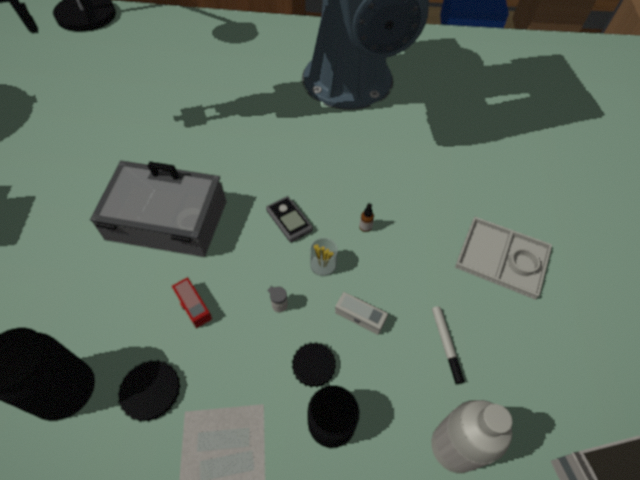

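View pics/top0.png

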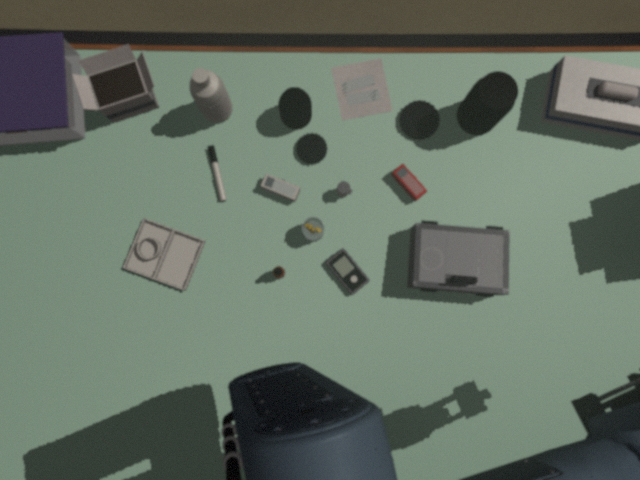

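Scene view: case around (160,205), with its handle at (163,170) facing the robot. Meter (290,218), bottle (367,217), beaker (323,257), vial (278,298), white slide box (362,312), red look-alike (191,301), tray (505,257). The top view shows the same things. Next: an enlarged crop to confirm, and coordinates by ray casting.

```bash
cat > h.py <<'E'
from station import *
import cv2,numpy as np
from scipy.spatial.transform import Rotation as R
def ray(n,u,v):
    m=camera_model(n);K=np.array([[m['fx'],0,m['cx']],[0,m['fy'],m['cy']],[0,0,1.]])
    p=cv2.undistortPoints(np.array([[[u,v]]],float),K,np.array([m['k1'],0,0,0]))[0,0]
    E=np.array(m['extrinsics']);c=-E[:3,:3].T@E[:3,3];return c,E[:3,:3].T@np.array([p[0],p[1],1])
def pt(n,u,v,z):
    c,d=ray(n,u,v);return c+d*(z-c[2])/d[2]
def tri(a,b):
    (c1,d1),(c2,d2)=ray('scene',*a),ray('top',*b)
    s=np.linalg.lstsq(np.c_[d1,-d2],c2-c1,rcond=None)[0]
    p,q=c1+s[0]*d1,c2+s[1]*d2;return (p+q)/2,np.linalg.norm(p-q)
def proj(n,P):
    m=camera_model(n);E=np.array(m['extrinsics']);K=np.array([[m['fx'],0,m['cx']],[0,m['fy'],m['cy']],[0,0,1.]])
    return cv2.projectPoints(np.array(P,float).reshape(-1,3),cv2.Rodrigues(E[:3,:3])[0],E[:3,3],K,np.array([m['k1'],0,0,0.]))[0][:,0]
def tool():
    o=get_obs();return o['ee_pos'],R.from_quat(o['tool_rot'],scalar_first=True)
def mv(target,yaw=None):
    """shift in tool axes to world target (tool down); yaw = world angle of jaw axis (deg)"""
    p,r=tool();M=r.as_matrix();print('tcp',p.round(1),'tool axes x,y,z',M.T.round(3).tolist())
    print('shift tool',(M.T@(np.array(target)-p)).round(1))
    if yaw is not None:
        a=np.degrees(np.arctan2(M[1,2],M[0,2]));d=(yaw-a+90)%180-90
        print('jaw yaw',a.round(1),'turn about tool y (deg, TCP down):',round(-d,1))
    o=get_obs();print('t',o['clock'],'F',o['contact_force'].round(1),'w',o['width'],'q',o['joints'].round(2))
def snap(n,f,box=None,s=1):
    im=capture(n)[:,:,::-1]
    if box: x0,y0,x1,y1=box;im=im[y0:y1,x0:x1]
    im=cv2.resize(im,None,fx=s,fy=s,interpolation=cv2.INTER_CUBIC);cv2.imwrite(f'pics/{f}.png',im)
E
python3 - <<'E'
from h import *
a=cv2.imread('pics/top0.png')[140:310,110:520]; a=cv2.resize(a,None,fx=1.9,fy=1.9,interpolation=cv2.INTER_CUBIC)
b=cv2.imread('pics/scene0.png')[150:340,80:400]; b=cv2.resize(b,None,fx=1.4,fy=1.4,interpolation=cv2.INTER_CUBIC)
c=np.zeros((a.shape[0]+b.shape[0],max(a.shape[1],b.shape[1]),3),np.uint8)
c[:a.shape[0],:a.shape[1]]=a;c[a.shape[0]:,:b.shape[1]]=b
cv2.imwrite('pics/crop1.png',c);print(c.shape,a.shape)
# contours vs green background in the top view
im=cv2.imread('pics/top0.png');hsv=cv2.cvtColor(im,cv2.COLOR_BGR2HSV)
g=cv2.inRange(hsv,(50,40,30),(95,255,255));m=cv2.bitwise_not(g)
m[:145]=0;m[305:]=0
for k in cv2.findContours(m,cv2.RETR_EXTERNAL,cv2.CHAIN_APPROX_NONE)[0]:
    if cv2.contourArea(k)>40:
        r=cv2.minAreaRect(k);bp=cv2.boxPoints(r)
        if r[0][1]<300 and r[0][0]<530: print(np.round(r[0],1),np.round(r[1],1),bp.round(1).tolist())
E
```

```text
(589, 779, 3) (323, 779, 3)
[319.5 224.5] [159. 639.] [[0.0, 145.0], [639.0, 145.0], [639.0, 304.0], [0.0, 304.0]]
```

View pics/crop1.png

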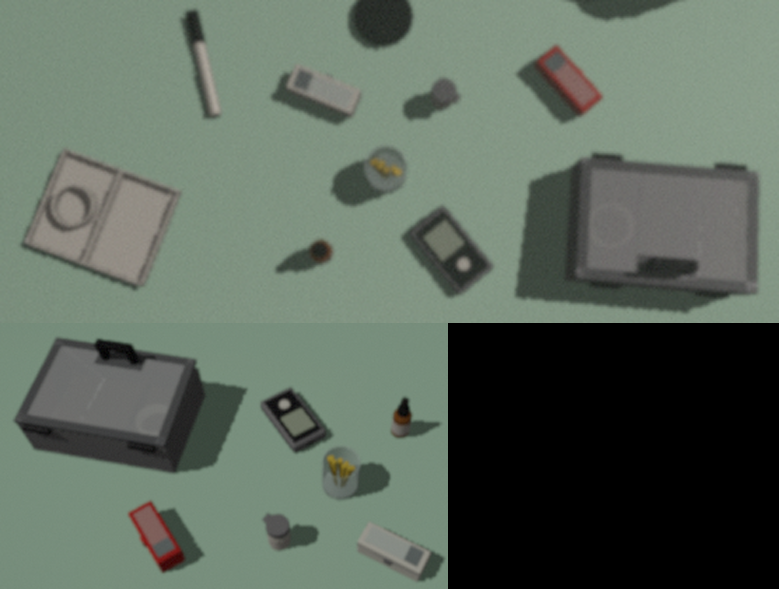

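Candidates, as crop pixels: the white oblong box (322,90) is the slide box and its red twin (570,80) is to be left alone. The grey-capped stub (444,92) is the vial and the amber bottle (320,250) is the dropper. The meter is at (448,250), screen up. Each is the only one that fits its description. Next come contours by Lab colour.

Run:
```python
from h import *
im=cv2.imread('pics/top0.png');lab=cv2.cvtColor(im,cv2.COLOR_BGR2LAB).astype(float)
print(lab[200,110],lab[250,340],lab[195,230],lab[260,180])
m=(lab[...,1]>121).astype(np.uint8)*255
# seeds/regions in top image: name,(box),z of visible top, 
for n,bx,z in [('meter',(318,245,372,298),18),('slide',(258,170,303,207),30),('vial',(332,178,354,200),46),('bottle',(270,262,287,280),72),('beaker',(299,215,327,245),56),('tray',(118,214,208,294),16),('case',(408,218,512,298),60)]:
    x0,y0,x1,y1=bx;s=m[y0:y1,x0:x1]
    ks=cv2.findContours(s,cv2.RETR_EXTERNAL,cv2.CHAIN_APPROX_NONE)[0];k=max(ks,key=cv2.contourArea)+np.array([x0,y0])
    r=cv2.minAreaRect(k);w=np.array([pt('top',*p,z)[:2] for p in k[:,0]],np.float32);rw=cv2.minAreaRect(w)
    print(n,np.round(r[0],1),np.round(r[1],1),'world',np.round(rw[0],1),np.round(rw[1],1),'ang',round(rw[2],1),'box',cv2.boxPoints(rw).round().tolist())
cv2.imwrite('pics/mask.png',cv2.resize(m[140:310,110:520],None,fx=1.9,fy=1.9))
```

```text
[145. 117. 136.] [ 95. 125. 131.] [150. 118. 135.] [151. 128. 134.]
meter [345.  272.2] [44.3 28.8] world [457.8 -77. ] [98.4 64.3] ang 39.4 box [[399.0, -83.0], [440.0, -133.0], [516.0, -71.0], [475.0, -21.0]]
slide [277.8 189.1] [41.8 22.8] world [642.6  74.4] [94.1 51.6] ang 65.3 box [[600.0, 42.0], [646.0, 21.0], [686.0, 106.0], [639.0, 128.0]]
vial [340.3 190.1] [14.8 20.1] world [637.7 -65.4] [33.  44.9] ang 27.2 box [[613.0, -53.0], [633.0, -93.0], [663.0, -78.0], [642.0, -38.0]]
bottle [277.8 273.3] [12.7 14.8] world [451.8  68.5] [27.2 31.4] ang 45.6 box [[431.0, 70.0], [454.0, 48.0], [473.0, 67.0], [450.0, 89.0]]
beaker [311. 231.] [24. 26.] world [544.9  -1.3] [57.  52.3] ang 0.5 box [[516.0, 25.0], [517.0, -28.0], [574.0, -27.0], [573.0, 25.0]]
tray [163.3 254.5] [69.1 57.4] world [495.5 327.8] [153.3 126.3] ang 69.7 box [[410.0, 278.0], [528.0, 234.0], [581.0, 378.0], [463.0, 422.0]]
case [458.5 259. ] [ 76. 101.] world [ 484.1 -319.2] [217.2 165.1] ang 89.2 box [[400.0, -427.0], [565.0, -429.0], [568.0, -212.0], [403.0, -209.0]]
```

View pics/mask.png

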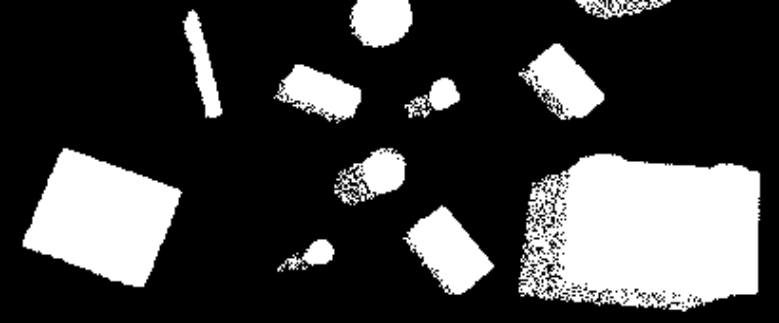

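The mask is clean apart from shadow noise, so I'll refine it with a median filter and a stricter threshold. The case I'll triangulate from its lid corners.

Run:
```python
from h import *
im=cv2.imread('pics/top0.png');lab=cv2.cvtColor(im,cv2.COLOR_BGR2LAB).astype(np.float32)
a=cv2.medianBlur(lab[...,1],5);m=((a>122)).astype(np.uint8)*255
mb=cv2.morphologyEx(m,cv2.MORPH_OPEN,np.ones((5,5),np.uint8))
for n,bx,z in [('meter',(318,245,372,298),15),('slide',(258,170,303,207),28),('vial',(332,178,354,200),46),('bottle',(270,262,287,280),60),('beaker',(299,215,327,245),56),('tray',(118,214,208,294),16)]:
    x0,y0,x1,y1=bx;s=mb[y0:y1,x0:x1]
    k=max(cv2.findContours(s,cv2.RETR_EXTERNAL,cv2.CHAIN_APPROX_NONE)[0],key=cv2.contourArea)+np.array([x0,y0])
    w=np.array([pt('top',*p,z)[:2] for p in k[:,0]],np.float32);rw=cv2.minAreaRect(w)
    print(n,'px',np.round(cv2.minAreaRect(k)[0],1),'world',np.round(rw[0],1),np.round(rw[1],1),'ang',round(rw[2],1))
S=[(122.9,162.1),(219.3,175),(196.4,235),(92.9,217)]
T=[(507.4,292.6),(412.6,285.8),(420.5,225.8),(508.4,230.5)]
P=[]
for s,t in zip(S,T):
    p,e=tri(s,t);P.append(p);print(p.round(1),'gap',round(e,1),'top@66',pt('top',*t,66)[:2].round(1),'scene@66',pt('scene',*s,66)[:2].round(1))
print('cam',ray('top',0,0)[0],ray('scene',0,0)[0])
# two-view: vial cap, bottle teat, box top corner
for n,s,t in [('bottle teat',(80+405/1.4,150+(402-323)/1.4),(277.9,271.5)),('vial cap',(80+278/1.4,150+(522-323)/1.4),(110+444/1.9,140+92/1.9))]:
    print(n,tri(s,t))
im2=cv2.imread('pics/scene0.png')
cv2.imwrite('pics/case.png',np.hstack([cv2.resize(im[210:310,400:520],(400,333),interpolation=3),cv2.resize(im2[150:265,80:240],(400,288),interpolation=3)[:333] if 0 else cv2.copyMakeBorder(cv2.resize(im2[150:265,80:240],(400,288),interpolation=3),0,45,0,0,0)]))
```

```text
meter px [346.2 271.4] world [459.6 -79.8] [96.1 57.4] ang 39.8
slide px [279.1 187.6] world [646.6  71.4] [89.1 40.9] ang 66.9
vial px [343.5 189. ] world [640.2 -72.5] [31.6 28.8] ang 0.1
bottle px [278.  272.5] world [454.   68.9] [23.6 25.8] ang 0.2
beaker px [311.5 230.5] world [545.9  -2.4] [41.7 41.4] ang 0.3
tray px [163.3 254.3] world [495.9 327.7] [151.2 124.2] ang 70.0
[ 412.9 -413.2   74.7] gap 4.3 top@66 [ 413.8 -418.4] scene@66 [ 405.2 -416.7]
[ 426.5 -216.7   79.6] gap 1.0 top@66 [ 426.8 -218.6] scene@66 [ 414.8 -222.3]
[ 555.7 -235.1   61.5] gap 6.7 top@66 [ 555.9 -237.6] scene@66 [ 558.2 -229.9]
[ 545.1 -421.8   70.8] gap 3.7 top@66 [ 546.5 -425.4] scene@66 [ 541.7 -423. ]
cam [ 394.33714866  -19.44624528 1205.28393484] [982.86589586  23.20917347 721.19184326]
bottle teat (array([455.95870433,  70.03904219,  63.94605672]), np.float64(2.320128548711586))
vial cap (array([641.91041713, -72.16077295,  43.56631334]), np.float64(1.7110687834237235))
```

View pics/case.png

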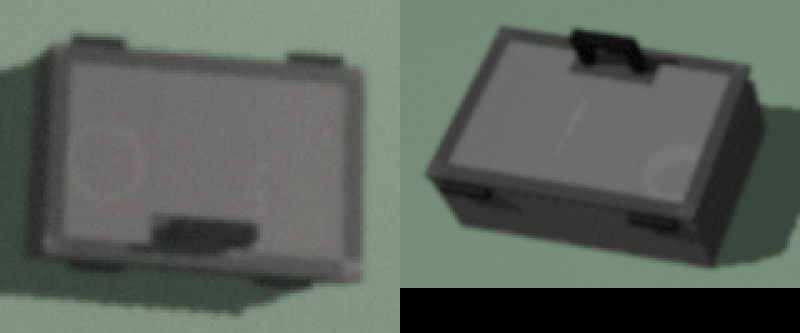

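Run:
```python
from h import *
from scipy.optimize import least_squares
S=[(120.8,161.2),(219.2,176.8),(196,237.2),(92,222)]
T=[(508,294),(412.9,285.6),(416.5,224.1),(508.9,231)]
def pts(q):
    x,y,w,l=q;c,s=np.cos(w),np.sin(w);o=[]
    for lx,ly in [(-1,-100),(-1,100),(0,100),(0,-100)]:
        X=69 -(138*np.cos(l) if lx else 0)-6*np.sin(l)*-1; Z=60+(138*np.sin(l) if lx else 0)+6*np.cos(l)
        o.append((x+c*X-s*ly,y+s*X+c*ly,Z))
    return np.array(o)
f=lambda q:np.r_[(proj('scene',pts(q))-S).ravel(),(proj('top',pts(q))-T).ravel()]
r=least_squares(f,[484,-322,0,.05],x_scale=[10,10,.1,.1]);print(r.x,np.degrees(r.x[2]),r.fun.round(1))
print(tri((162,164),(462.4,280.8)))
x,y,w,l=r.x;d=np.array([-49-69,88-60]);a=[d[0]*np.cos(l)+d[1]*np.sin(l)+69,-d[0]*np.sin(l)+d[1]*np.cos(l)+60]
H=[x+np.cos(w)*a[0],y+np.sin(w)*a[0],a[1]];print('handle',H,proj('scene',[H]),proj('top',[H]))
mv([H[0],H[1],200],np.degrees(w)+90)
```

```text
[ 4.86219593e+02 -3.21882650e+02 -7.29688810e-02  5.82510954e-02] -4.180808916844809 [-0.3  0.1  0.8 -0.3  1.3  0.  -2.5 -2.4 -0.1  0.  -0.3  0.8 -0.9 -1.4
  0.1 -1.2]
(array([ 437.02796062, -315.20195798,  107.26788169]), np.float64(3.605294208699812))
handle [np.float64(439.17536350557504), np.float64(-318.44378013968117), np.float64(94.82225143645067)] [[162.83996997 169.4149382 ]] [[463.19414697 279.74138517]]
tcp [ 242.2 -521.   251.9] tool axes x,y,z [[-0.907, -0.421, -0.0], [-0.0, 0.001, -1.0], [0.421, -0.907, -0.001]]
shift tool [-264.    52.2 -100.7]
jaw yaw -65.1 turn about tool y (deg, TCP down): 29.1
t 0.1 F [ 0.5 -0.2  0.2] w 1.0012422251945856 q [-1.34  0.18  1.61  0.    1.35 -0.21]
```

Fit is consistent within about 2 px: case at (486,-322), yaw -4.2°, lid ajar by 0.058 rad, handle at about (439,-318,95). Moving above the handle.

```bash
python3 -m crank '[[-40,8,-16,0,0,0,1],[-45,8,-17,0,0,0,1],[-45,8,-17,0,0,0,1],[-45,8,-17,0,0,0,1],[-45,8,-17,0,0,0,1],[-44,8,-17,0,0,0,1],[0,0,0,0,10,0,1],[0,0,0,0,10,0,1]]' 15
python3 -m crank '[[0,4,0,0,9.1,0,1],[0,0,0,0,0,0,1],[0,10,0,0,0,0,1],[0,20,0,0,0,0,1],[0,20,0,0,0,0,1],[0,10,0,0,0,0,1],[0,0,0,0,0,0,1],[0,0,0,0,0,0,1]]'
python3 - <<'E'
from h import *
mv([439.2,-318.4,95],-4.2+90)
a=capture('scene')[130:280,70:250,::-1];b=capture('top')[210:310,400:520,::-1]
cv2.imwrite('pics/h1.png',np.hstack([cv2.resize(a,(480,400),interpolation=3),cv2.copyMakeBorder(cv2.resize(b,(320,267),interpolation=3),0,133,0,0,0)]))
E
```

```text
clock: 1.1
ee_pos: [439.4, -317.6, 204.1]
tool_rot: [0.029, -0.029, 0.707, -0.706]
contact_force: [-0.5, -0.5, 0.7]
width: 1.001
clock: 2.1
ee_pos: [439.4, -319.1, 141.4]
tool_rot: [0.025, -0.026, -0.706, 0.707]
contact_force: [0.1, -0.1, 0.6]
width: 1.002
tcp [ 439.4 -319.1  141.4] tool axes x,y,z [[-0.997, 0.073, -0.001], [0.001, -0.001, -1.0], [-0.073, -0.997, 0.001]]
shift tool [ 0.3 46.4 -0.7]
jaw yaw -94.2 turn about tool y (deg, TCP down): 0.0
t 2.1 F [ 0.1 -0.1  0.6] w 1.0022699713426255 q [-0.85  0.24  1.78  0.    1.12  0.8 ]
```

View pics/h1.png

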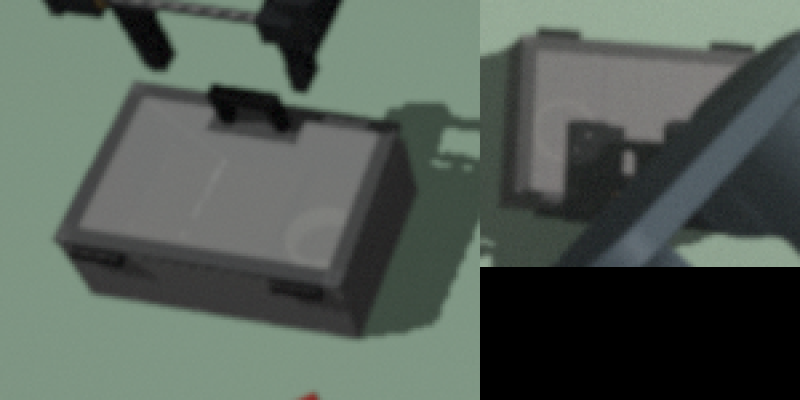

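Fingers straddle the handle: tips at (158,62) and (302,85), loop centred at (250,107), where the model puts it (247,105). Descending and gripping.

```bash
python3 -m crank '[[0,20,0,0,0,0,1],[0,16,0,0,0,0,1],[0,10,0,0,0,0,1],[0,0,0,0,0,0,0.3],[0,0,0,0,0,0,0.3],[0,0,0,0,0,0,0.3],[0,0,0,0,0,0,0.3],[0,0,0,0,0,0,0.3]]' 15
python3 - <<'E'
from h import *
mv([439.2,-318.4,95])
for l0,th in [(0.058,np.linspace(.058,1.8,17))]:
    p=np.c_[-118*np.cos(th)+28*np.sin(th),118*np.sin(th)+28*np.cos(th)]
    d=np.diff(p,axis=0);print([(round(-a),round(-b)) for a,b in d], p[-1]-p[0])
E
```

```text
clock: 3.2
ee_pos: [439.3, -317.7, 94.7]
tool_rot: [-0.026, 0.026, 0.707, -0.706]
contact_force: [2.9, 4.6, 0.2]
width: 0.565
tcp [ 439.3 -317.7   94.7] tool axes x,y,z [[-0.997, 0.073, -0.0], [0.0, 0.002, -1.0], [-0.073, -0.997, -0.002]]
shift tool [-0.  -0.3  0.7]
t 3.2 F [2.9 4.6 0.2] w 0.5645115493628535 q [-0.85  0.31  1.81  0.    1.03  0.8 ]
[(-4, -12), (-6, -12), (-7, -11), (-8, -10), (-9, -9), (-10, -8), (-11, -7), (-12, -6), (-12, -5), (-13, -3), (-13, -2), (-13, 0), (-13, 1), (-13, 2), (-13, 4), (-12, 5)] [170.25607084  73.75928115]
```

Opening is 49.7 mm, so the handle is gripped. Swinging the lid along its arc.

```bash
python3 -m crank '[[-4,-12,0,0,0,0,0.3],[-6,-12,0,0,0,0,0.3],[-7,-11,0,0,0,0,0.3],[-8,-10,0,0,0,0,0.3],[-9,-9,0,0,0,0,0.3],[-10,-8,0,0,0,0,0.3],[-11,-7,0,0,0,0,0.3],[-12,-6,0,0,0,0,0.3]]' 15
python3 -m crank '[[-12,-5,0,0,0,0,0.3],[-13,-3,0,0,0,0,0.3],[-13,-2,0,0,0,0,0.3],[-13,0,0,0,0,0,0.3],[-13,1,0,0,0,0,0.3],[-13,2,0,0,0,0,0.3],[-13,4,0,0,0,0,0.3],[-12,5,0,0,0,0,0.3]]'
python3 - <<'E'
from h import *
mv([439.2,-318.4,95])
snap('scene','open1',(60,60,380,300),2.4)
E
```

```text
clock: 4.2
ee_pos: [505.8, -322.9, 171.1]
tool_rot: [-0.026, 0.025, 0.707, -0.706]
contact_force: [-3.5, 6.1, 1.2]
width: 0.565
clock: 5.2
ee_pos: [609.1, -331.1, 168.8]
tool_rot: [0.025, -0.026, -0.706, 0.707]
contact_force: [-0.1, 4.4, 4.1]
width: 0.564
tcp [ 609.1 -331.1  168.8] tool axes x,y,z [[-0.997, 0.073, -0.002], [0.002, -0.001, -1.0], [-0.073, -0.997, 0.001]]
shift tool [170.5  73.5  -0.3]
t 5.2 F [-0.1  4.4  4.1] w 0.5639801809344496 q [-0.67  0.51  1.35  0.    1.28  0.97]
```

View pics/open1.png

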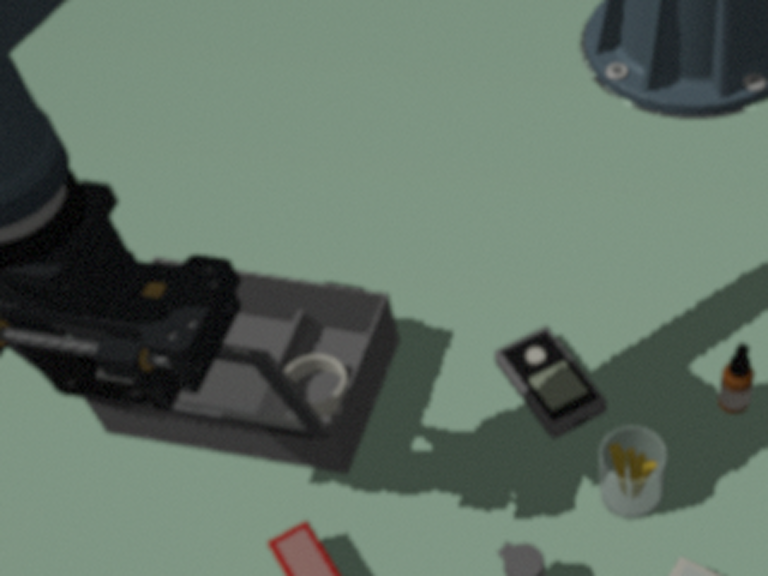

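Lid is open, at about 1.8 rad by the handle's position. Releasing, rising and heading for the meter.

```bash
python3 -m crank '[[0,0,0,0,0,0,1],[0,0,0,0,0,0,1],[0,0,0,0,0,0,1],[0,-25,0,0,0,0,1],[0,-30,0,0,0,0,1],[0,-25,0,0,0,0,1],[30,0,-44,0,0,0,1],[30,0,-44,0,0,0,1]]' 15
python3 -m crank '[[30,10,-44,0,-10,0,1],[30,20,-44,0,-10,0,1],[10,25,-44,0,-10,0,1],[0,25,-44,0,-10,0,1],[0,25,0,0,-4,0,1],[0,25,0,0,0,0,1],[0,0,0,0,0,0,1],[0,0,0,0,0,0,1]]'
python3 - <<'E'
from h import *
mv([460.5,-81,17],129.8)
E
```

```text
clock: 6.25
ee_pos: [553.4, -238.6, 247.9]
tool_rot: [0.026, -0.027, -0.706, 0.707]
contact_force: [0.3, 0.5, 0.2]
width: 0.999
clock: 7.25
ee_pos: [453.0, -73.3, 118.6]
tool_rot: [-0.241, 0.24, -0.665, 0.665]
contact_force: [-0.4, -0.5, 0.3]
width: 1.001
tcp [453.  -73.3 118.6] tool axes x,y,z [[-0.768, -0.64, -0.0], [0.001, -0.001, -1.0], [0.64, -0.768, 0.001]]
shift tool [ -0.8 101.6  10.6]
jaw yaw -50.2 turn about tool y (deg, TCP down): -0.0
t 7.25 F [-0.4 -0.5  0.3] w 1.0007092877706891 q [-0.42  0.1   2.   -0.    1.04  0.46]
```

```bash
python3 -m crank '[[-1,15,10,0,0,0,1],[0,20,0,0,0,0,1],[0,20,0,0,0,0,1],[0,5,0,0,0,0,1],[0,0,0,0,0,0,1],[0,0,0,0,0,0,1],[0,0,0,0,0,0,1],[0,0,0,0,0,0,1]]' 20
python3 - <<'E'
from h import *
mv([460.5,-81,17],129.8)
a=capture('scene')[150:290,240:390,::-1];b=capture('top')[210:310,400:520,::-1]
cv2.imwrite('pics/m1.png',np.hstack([cv2.resize(a,(428,400),interpolation=3),cv2.copyMakeBorder(cv2.resize(b,(360,300),interpolation=3),0,100,0,0,0)]))
E
```

```text
clock: 8.25
ee_pos: [459.9, -80.0, 58.1]
tool_rot: [-0.241, 0.241, -0.665, 0.665]
contact_force: [0.5, -0.0, 0.1]
width: 1.001
tcp [459.9 -80.   58.1] tool axes x,y,z [[-0.768, -0.64, -0.0], [0.001, -0.0, -1.0], [0.64, -0.768, 0.001]]
shift tool [ 0.2 41.1  1.1]
jaw yaw -50.2 turn about tool y (deg, TCP down): 0.0
t 8.25 F [ 0.5 -0.   0.1] w 1.0006608753601782 q [-0.43  0.23  2.01 -0.    0.91  0.45]
```

View pics/m1.png

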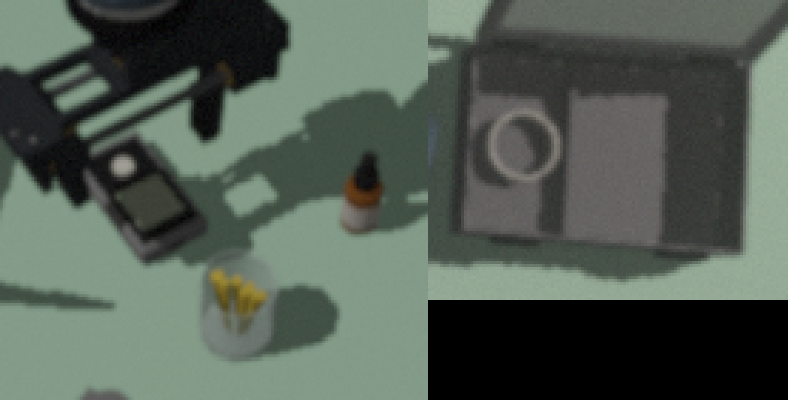

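Left: the meter sits between the fingers and the beaker is well clear. Right: case open, ring centre at crop (524,145), rim corners visible. Gripping the meter and re-measuring the case.

```bash
python3 -m crank '[[0,20,1,0,0,0,1],[0,15,0,0,0,0,1],[0,6,0,0,0,0,1],[0,0,0,0,0,0,0.4],[0,0,0,0,0,0,0.4],[0,0,0,0,0,0,0.4],[0,0,0,0,0,0,0.4],[0,0,0,0,0,0,0.4]]' 20
python3 - <<'E'
from h import *
print('ring',pt('top',432,258.3,21))
C=np.array([pt('top',u,v,60)[:2] for u,v in [(505,294),(411.7,287.3),(414,226.7),(506.7,230)]]);print(C.round(1),C.mean(0),[np.linalg.norm(C[i]-C[i-1]).round() for i in range(4)])
c,s=np.cos(-.073),np.sin(-.073);print('pred ring',[486.2-s*52,-321.9+c*52])
mv([483.3,-361.8,120],85.8)
E
```

```text
clock: 9.35
ee_pos: [460.7, -80.8, 17.1]
tool_rot: [-0.241, 0.241, -0.665, 0.665]
contact_force: [-0.6, -0.1, 2.6]
width: 0.611
ring [ 489.35186793 -270.52451714   21.        ]
[[ 410.9 -415.4]
 [ 423.8 -217.7]
 [ 554.7 -224.7]
 [ 548.4 -423.9]] [ 484.43967024 -320.41086315] [np.float64(138.0), np.float64(198.0), np.float64(131.0), np.float64(199.0)]
pred ring [np.float64(489.99262941755035), np.float64(-270.0384924814065)]
tcp [460.7 -80.8  17.1] tool axes x,y,z [[-0.768, -0.64, -0.0], [0.001, -0.0, -1.0], [0.64, -0.768, 0.001]]
shift tool [ 162.5 -102.7  230.4]
jaw yaw -50.2 turn about tool y (deg, TCP down): 44.0
t 9.35 F [-0.6 -0.1  2.6] w 0.6111666703442598 q [-0.43  0.32  2.01  0.    0.81  0.45]
```

Ring lands within 1 mm of prediction and the meter is gripped (53.8 mm). Carrying it over the bay.

```bash
python3 -m crank '[[0,-30,0,0,0,0,0.4],[0,-40,0,0,0,0,0.4],[0,-33,0,0,0,0,0.4],[25,0,36,0,0,0,0.4],[30,0,43,0,0,0,0.4],[30,0,43,0,0,0,0.4],[30,0,43,0,0,0,0.4],[28,0,39,0,0,0,0.4]]' 20
python3 -m crank '[[19.5,0,26.4,0,0,0,0.4],[0,0,0,0,10,0,0.4],[0,0,0,0,10,0,0.4],[0,0,0,0,10,0,0.4],[0,0,0,0,10,0,0.4],[0,0,0,0,4,0,0.4],[0,0,0,0,0,0,0.4],[0,0,0,0,0,0,0.4]]'
python3 - <<'E'
from h import *
mv([482.8,-361.8,21],85.8)
snap('scene','m2',(60,100,260,270),3)
E
```

```text
clock: 10.35
ee_pos: [480.8, -330.7, 119.5]
tool_rot: [0.241, -0.241, 0.665, -0.665]
contact_force: [-0.3, 0.0, -0.1]
width: 0.614
clock: 11.35
ee_pos: [482.9, -361.6, 119.5]
tool_rot: [-0.025, 0.025, 0.707, -0.707]
contact_force: [-0.2, -0.7, -0.4]
width: 0.61
tcp [ 482.9 -361.6  119.5] tool axes x,y,z [[-0.997, 0.072, 0.0], [-0.0, 0.0, -1.0], [-0.072, -0.997, -0.0]]
shift tool [ 0.  98.5  0.3]
jaw yaw -94.1 turn about tool y (deg, TCP down): 0.1
t 11.35 F [-0.2 -0.7 -0.4] w 0.6097312360805919 q [-0.84  0.39  1.63 -0.    1.12  0.8 ]
```

View pics/m2.png

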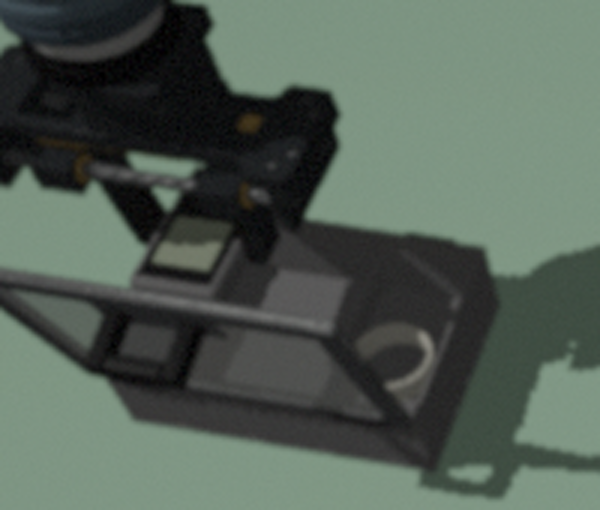

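The meter is held level over the bay. Lowering to 1 mm above the floor and releasing with a small opening.

```bash
python3 -m crank '[[0,20,0,0,0,0,0.4],[0,25,0,0,0,0,0.4],[0,25,0,0,0,0,0.4],[0,20,0,0,0,0,0.4],[0,8.5,0,0,0,0,0.4],[0,0,0,0,0,0,0.4],[0,0,0,0,0,0,0.71],[0,0,0,0,0,0,0.71]]' 20
python3 -m crank '[[0,0,0,0,0,0,0.71],[0,-20,0,0,0,0,0.71],[0,-40,0,0,0,0,0.71],[0,-50,0,0,0,0,0.71],[0,-40,0,0,0,0,1],[0,0,-40,0,0,0,1],[0,0,-50,0,0,0,1],[0,0,-50,0,0,0,1]]'
python3 - <<'E'
from h import *
mv([641,-72.3,60],45)
E
```

```text
clock: 12.4
ee_pos: [483.3, -362.1, 21.7]
tool_rot: [0.026, -0.026, -0.706, 0.707]
contact_force: [-0.3, 0.7, -0.4]
width: 0.708
clock: 13.4
ee_pos: [493.4, -221.1, 173.0]
tool_rot: [0.025, -0.027, -0.706, 0.707]
contact_force: [0.8, -0.4, -0.6]
width: 0.997
tcp [ 493.4 -221.1  173. ] tool axes x,y,z [[-0.997, 0.074, -0.002], [0.002, -0.001, -1.0], [-0.074, -0.997, 0.001]]
shift tool [-136.   113.1 -159.4]
jaw yaw -94.2 turn about tool y (deg, TCP down): 40.8
t 13.4 F [ 0.8 -0.4 -0.6] w 0.9974321255712123 q [-0.64  0.19  1.77  0.    1.18  1.  ]
```

Meter released. Next the vial at (641,-72). Its flip tab points roughly to -y, so I'll grip with jaw yaw of about -20° to keep it clear of the pads.

```bash
python3 -m crank '[[-34,0,-40,0,0,0,1],[-34,0,-40,0,0,0,1],[-34,0,-40,0,0,0,1],[-34,0,-39.4,0,0,0,1],[0,10,0,0,-10,0,1],[0,15,0,0,-10,0,1],[0,15,0,0,-10,0,1],[0,15,0,0,-10,0,1]]' 12
python3 -m crank '[[0,15,0,0,-10,0,1],[0,5,0,0,-10,0,1],[0,0,0,0,-10,0,1],[0,0,0,0,-4.2,0,1],[0,0,0,0,0,0,1],[0,0,0,0,0,0,1],[0,0,0,0,0,0,1],[0,0,0,0,0,0,1]]'
python3 - <<'E'
from h import *
mv([641,-72.3,37],-20)
a=capture('scene')[220:340,230:390,::-1];b=capture('top')[160:310,300:520,::-1]
cv2.imwrite('pics/v1.png',np.hstack([cv2.resize(a,(400,300),interpolation=3),cv2.resize(b,(400,300),interpolation=3)[:,:]]))
E
```

```text
clock: 14.4
ee_pos: [640.9, -73.0, 117.5]
tool_rot: [-0.22, 0.219, -0.672, 0.673]
contact_force: [0.8, -0.2, 0.9]
width: 0.999
clock: 15.4
ee_pos: [640.5, -73.0, 96.3]
tool_rot: [-0.406, 0.406, -0.579, 0.579]
contact_force: [-0.3, 0.9, -0.2]
width: 0.999
tcp [640.5 -73.   96.3] tool axes x,y,z [[-0.342, -0.94, -0.0], [0.0, -0.0, -1.0], [0.94, -0.342, 0.0]]
shift tool [-0.9 59.3  0.2]
jaw yaw -20.0 turn about tool y (deg, TCP down): -0.0
t 15.4 F [-0.3  0.9 -0.2] w 0.999237476900272 q [-0.3   0.5   1.53 -0.    1.11  0.05]
```

View pics/v1.png

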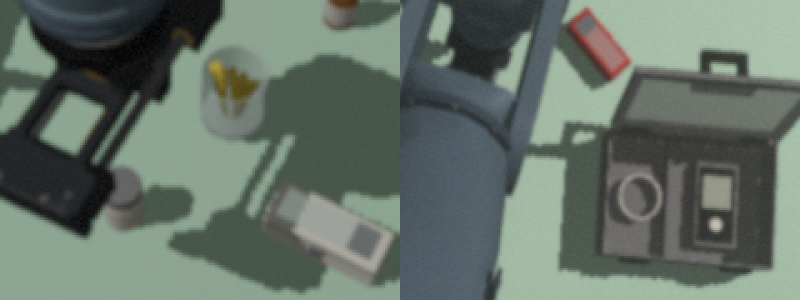

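Right: meter flat, screen up, in the wide bay. Left: the vial (123,195) is under the gripper and the beaker is clear. Descending and gripping.

```bash
python3 -m crank '[[-1,20,0,0,0,0,1],[0,20,0,0,0,0,1],[0,19,0,0,0,0,1],[0,0,0,0,0,0,0.1],[0,0,0,0,0,0,0.1],[0,0,0,0,0,0,0.1],[0,0,0,0,0,0,0.1],[0,0,0,0,0,0,0.1]]' 10
python3 -m crank '[[0,0,0,0,0,0,0.1],[0,0,0,0,0,0,0.1],[0,-20,0,0,0,0,0.1],[0,-40,0,0,0,0,0.1],[0,-40,0,0,0,0,0.1],[0,-10,0,0,0,0,0.1],[0,0,0,0,0,0,0.1],[0,0,0,0,0,0,0.1]]'
python3 - <<'E'
from h import *
c,s=np.cos(-.073),np.sin(-.073);mv([489.5,-270.3,120],85.8)
E
```

```text
clock: 16.5
ee_pos: [641.1, -72.2, 37.7]
tool_rot: [-0.406, 0.405, -0.579, 0.579]
contact_force: [-0.4, -0.3, 0.5]
width: 0.453
clock: 17.5
ee_pos: [639.7, -71.8, 145.5]
tool_rot: [0.405, -0.406, 0.58, -0.578]
contact_force: [-0.1, -0.1, 0.1]
width: 0.327
tcp [639.7 -71.8 145.5] tool axes x,y,z [[-0.342, -0.94, 0.0], [-0.003, 0.001, -1.0], [0.94, -0.342, -0.003]]
shift tool [237.9  25.8 -73.2]
jaw yaw -20.0 turn about tool y (deg, TCP down): 74.2
t 17.5 F [-0.1 -0.1  0.1] w 0.3273309622385402 q [-0.3   0.44  1.51 -0.    1.2   0.05]
```

Gripped at 28.8 mm. Carrying it to the cup.

```bash
python3 -m crank '[[38,0,-12,0,0,0,0.1],[40,0,-12,0,0,0,0.1],[40,0,-12,0,0,0,0.1],[40,0,-12,0,0,0,0.1],[40,0,-12,0,0,0,0.1],[40,0,-13,0,0,0,0.1],[0,0,0,0,10,0,0.1],[0,0,0,0,10,0,0.1]]' 10
python3 -m crank '[[0,5,0,0,10,0,0.1],[0,10,0,0,10,0,0.1],[0,10,0,0,10,0,0.1],[0,5,0,0,10,0,0.1],[0,0,0,0,10,0,0.1],[0,0,0,0,4.2,0,0.1],[0,0,0,0,0,0,0.1],[0,0,0,0,0,0,0.1]]'
python3 - <<'E'
from h import *
mv([489.5,-270.3,41],85.8)
snap('scene','v2',(100,110,280,260),3.5)
E
```

```text
clock: 18.5
ee_pos: [489.5, -270.8, 145.4]
tool_rot: [0.296, -0.297, 0.643, -0.641]
contact_force: [-0.7, 0.6, -0.7]
width: 0.331
clock: 19.5
ee_pos: [490.4, -270.4, 116.3]
tool_rot: [-0.026, 0.025, 0.707, -0.706]
contact_force: [-0.8, 0.5, -0.5]
width: 0.329
tcp [ 490.4 -270.4  116.3] tool axes x,y,z [[-0.997, 0.072, 0.001], [-0.001, 0.001, -1.0], [-0.072, -0.997, -0.001]]
shift tool [ 0.8 75.3  0. ]
jaw yaw -94.1 turn about tool y (deg, TCP down): 0.1
t 19.5 F [-0.8  0.5 -0.5] w 0.3291480145366328 q [-0.72  0.31  1.75 -0.    1.08  0.93]
```

View pics/v2.png

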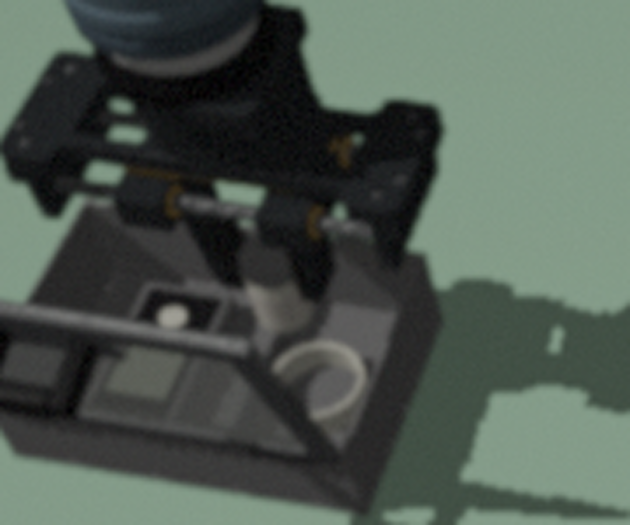

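The vial hangs upright over the ring. Lowering and releasing.

```bash
python3 -m crank '[[0.8,20,0,0,0,0,0.1],[0,20,0,0,0,0,0.1],[0,20,0,0,0,0,0.1],[0,10,0,0,0,0,0.1],[0,5,0,0,0,0,0.1],[0,0,0,0,0,0,0.1],[0,0,0,0,0,0,0.5],[0,0,0,0,0,0,0.5]]' 10
python3 -m crank '[[0,0,0,0,0,0,0.5],[0,-20,0,0,0,0,0.5],[0,-40,0,0,0,0,0.5],[0,-45,0,0,0,0,0.5],[0,-40,0,0,0,0,0.5],[10,0,-40,0,0,0,0.5],[10,0,-50,0,0,0,0.5],[10,0,-50,0,0,0,1]]'
python3 - <<'E'
from h import *
mv([439,-318,190],85.8)
snap('top','v3',(395,180,525,300),4.5)
E
```

```text
clock: 20.55
ee_pos: [490.5, -271.1, 42.9]
tool_rot: [0.025, -0.026, -0.706, 0.707]
contact_force: [0.1, 0.1, 0.6]
width: 0.5
clock: 21.55
ee_pos: [470.0, -127.7, 187.5]
tool_rot: [0.026, -0.026, -0.707, 0.707]
contact_force: [0.1, 0.9, -0.0]
width: 0.589
tcp [ 470.  -127.7  187.5] tool axes x,y,z [[-0.997, 0.074, -0.001], [0.001, -0.0, -1.0], [-0.074, -0.997, 0.0]]
shift tool [ 16.9  -2.5 192.1]
jaw yaw -94.2 turn about tool y (deg, TCP down): -0.0
t 21.55 F [ 0.1  0.9 -0. ] w 0.5886381978295626 q [-0.51  0.05  1.89  0.    1.2   1.13]
```

View pics/v3.png

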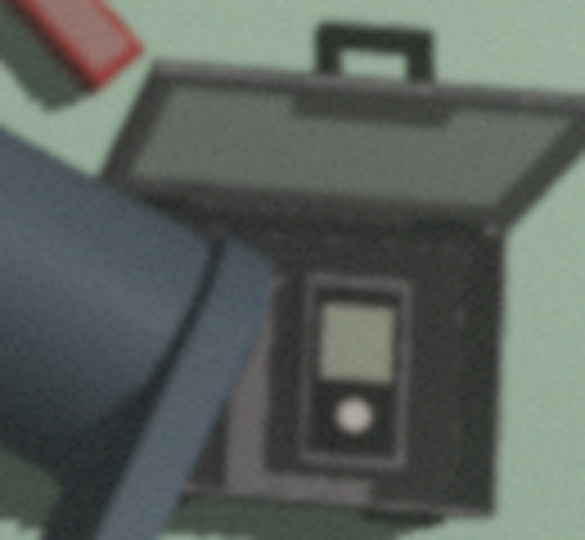

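Meter still flat in its bay (355,370), but the arm hides the cup, so I'll check the vial later. Refining the tray and bottle numbers and moving to the bottle.

```bash
python3 -m crank '[[5,5,-30,0,0,0,1],[5,10,-40,0,0,0,1],[5,10,-40,0,0,0,1],[5,10,-40,0,0,0,1],[5,10,-40,0,0,0,1],[4,10,-6,0,0,0,1],[0,10,0,0,0,0,1],[0,0,0,0,0,0,1]]' 12
python3 - <<'E'
from h import *
mv([455,69.5,36],85.8)
print('ring',pt('top',146.8,249.5,21)[:2])
im=cv2.imread('pics/scene0.png');lab=cv2.cvtColor(im,cv2.COLOR_BGR2LAB).astype(np.float32)
m=(cv2.medianBlur(lab[...,1],5)>122).astype(np.uint8)*255;m=cv2.morphologyEx(m,cv2.MORPH_OPEN,np.ones((5,5),np.uint8))
for n,(x0,y0,x1,y1),z in [('tray',(445,210,560,305),14),('slide',(325,285,395,340),24)]:
    k=max(cv2.findContours(m[y0:y1,x0:x1],cv2.RETR_EXTERNAL,cv2.CHAIN_APPROX_NONE)[0],key=cv2.contourArea)+np.array([x0,y0])
    w=np.array([pt('scene',*p,z)[:2] for p in k[:,0]],np.float32);rw=cv2.minAreaRect(w);print(n,rw)
a=capture('scene')[140:240,330:400,::-1];b=capture('top')[210:310,400:520,::-1]
c=cv2.imread('pics/top0.png')[175:205,255:305]
cv2.imwrite('pics/b1.png',np.hstack([cv2.resize(a,(280,400),interpolation=3),np.vstack([cv2.resize(b,(480,400),interpolation=3)])]))
E
```

```text
clock: 22.6
ee_pos: [455.4, 67.7, 121.5]
tool_rot: [0.027, -0.026, -0.707, 0.707]
contact_force: [-0.5, 0.4, 0.2]
width: 1.002
tcp [455.4  67.7 121.5] tool axes x,y,z [[-0.997, 0.074, 0.002], [-0.002, -0.0, -1.0], [-0.074, -0.997, 0.0]]
shift tool [ 0.4 85.5 -1.8]
jaw yaw -94.2 turn about tool y (deg, TCP down): -0.0
t 22.6 F [-0.5  0.4  0.2] w 1.002213286643891 q [-0.11  0.1   2.   -0.    1.05  1.53]
ring [506.08949772 363.45227241]
tray ((502.3660888671875, 327.8157043457031), (148.90869140625, 129.9870147705078), 69.85981750488281)
slide ((653.4937133789062, 69.19026184082031), (86.142822265625, 42.75276565551758), 67.12181091308594)
```

View pics/b1.png

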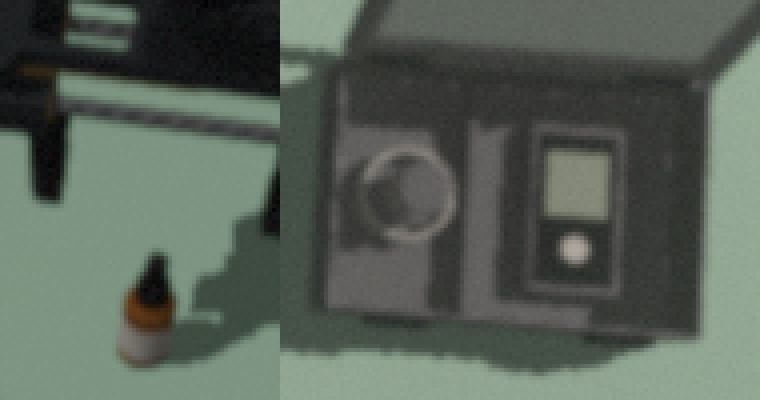

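The vial's cap disc (425,187) is round and inside the ring (408,193), so it's standing. Bottle at (145,310) lies between the open fingers. Gripping.

```bash
python3 -m crank '[[0,20,-1.8,0,0,0,1],[0,25,0,0,0,0,1],[0,25,0,0,0,0,1],[0,15.5,0,0,0,0,1],[0,0,0,0,0,0,0.1],[0,0,0,0,0,0,0.1],[0,0,0,0,0,0,0.1],[0,0,0,0,0,0,0.1]]' 10
python3 -m crank '[[0,0,0,0,0,0,0.1],[0,0,0,0,0,0,0.1],[0,0,0,0,0,0,0.1],[0,-20,0,0,0,0,0.1],[0,-35,0,0,0,0,0.1],[0,-20,0,0,0,0,0.1],[0,0,0,0,0,0,0.1],[0,0,0,0,0,0,0.1]]'
python3 - <<'E'
from h import *
P=pt('top',436.25,256.75,49);c,s=np.cos(-.073),np.sin(-.073);d=P[:2]-[485.7,-322];print('vial in case',c*d[0]+s*d[1],-s*d[0]+c*d[1])
mv([507.5,362,110])
E
```

```text
clock: 23.7
ee_pos: [456.4, 70.5, 37.4]
tool_rot: [0.025, -0.026, -0.707, 0.707]
contact_force: [0.0, -0.2, -0.3]
width: 0.568
clock: 24.7
ee_pos: [455.2, 70.5, 110.8]
tool_rot: [-0.026, 0.025, 0.707, -0.707]
contact_force: [0.7, 1.0, -0.2]
width: 0.292
vial in case 1.309159937767407 48.3633386692718
tcp [455.2  70.5 110.8] tool axes x,y,z [[-0.997, 0.073, 0.001], [-0.001, 0.0, -1.0], [-0.073, -0.997, -0.0]]
shift tool [ -30.8    0.8 -294.5]
t 24.7 F [ 0.7  1.  -0.2] w 0.2922047247797479 q [-0.1   0.12  2.    0.    1.03  1.54]
```

Bottle held (25.7 mm), and the vial measures (1,48) in the case, which is within limits. Moving to the tray cup.

```bash
python3 -m crank '[[-4,0,-34,0,0,0,0.1],[-5,0,-45,0,0,0,0.1],[-5,0,-45,0,0,0,0.1],[-5,0,-45,0,0,0,0.1],[-5,0,-45,0,0,0,0.1],[-5,0,-45,0,0,0,0.1],[-1.8,0,-35.5,0,0,0,0.1],[0,0,0,0,0,0,0.1]]' 10
python3 -m crank '[[0,10,0,0,0,0,0.1],[0,15,0,0,0,0,0.1],[0,10,0,0,0,0,0.1],[0,0,0,0,0,0,0.1],[0,0,0,0,0,0,0.1],[0,0,0,0,0,0,0.1],[0,0,0,0,0,0,0.1],[0,0,0,0,0,0,0.1]]'
python3 - <<'E'
from h import *
mv([507.5,362,41])
snap('scene','t1',(430,170,590,310),4)
print('expected cup px in crop',(proj('scene',[[507.5,362,21],[507.5,362,3]])-[430,170])*4)
E
```

```text
clock: 25.7
ee_pos: [507.1, 363.6, 109.7]
tool_rot: [0.026, -0.024, -0.706, 0.707]
contact_force: [0.6, -0.9, -0.8]
width: 0.286
clock: 26.7
ee_pos: [508.2, 362.0, 77.0]
tool_rot: [-0.026, 0.026, 0.707, -0.707]
contact_force: [-0.4, 0.9, -0.4]
width: 0.29
tcp [508.2 362.   77. ] tool axes x,y,z [[-0.997, 0.073, -0.0], [0.0, 0.0, -1.0], [-0.073, -0.997, -0.0]]
shift tool [ 0.8 36.   0.1]
t 26.7 F [-0.4  0.9 -0.4] w 0.2899417787946488 q [ 0.43  0.49  1.59 -0.    1.06  2.07]
expected cup px in crop [[380.07122846 350.96498343]
 [364.54736049 371.27611682]]
```

View pics/t1.png

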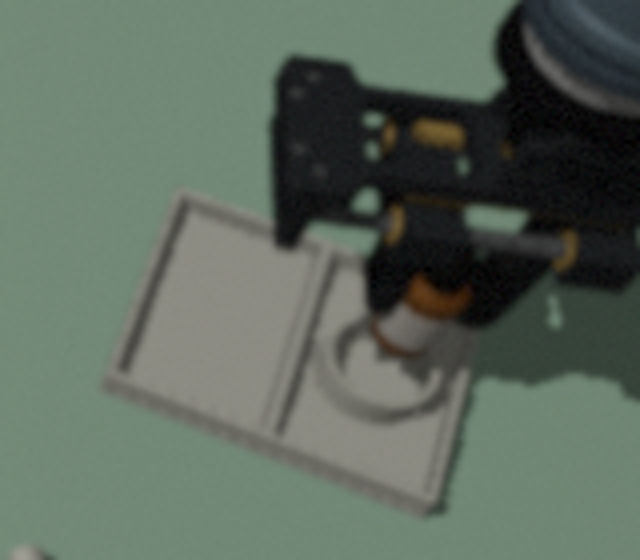

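The ring's centre in the crop, about (382,350), agrees with the expected (380,351), and the bottle is upright. Lowering and releasing.

```bash
python3 -m crank '[[0.8,15,0,0,0,0,0.1],[0,12,0,0,0,0,0.1],[0,9,0,0,0,0,0.1],[0,0,0,0,0,0,0.1],[0,0,0,0,0,0,0.5],[0,0,0,0,0,0,0.5],[0,0,0,0,0,0,0.5],[0,-15,0,0,0,0,0.5]]' 10
python3 -m crank '[[0,-30,0,0,0,0,0.5],[0,-40,0,0,0,0,0.5],[-20,-20,40,0,0,0,1],[-20,0,45,0,0,0,1],[-20,0,45,0,0,0,1],[-20,0,45,0,0,0,1],[-20,0,45,0,0,0,1],[0,0,0,0,0,0,1]]'
python3 - <<'E'
from h import *
mv([646,71,120],67-90)
E
```

```text
clock: 27.75
ee_pos: [506.4, 361.5, 55.1]
tool_rot: [0.027, -0.025, -0.706, 0.707]
contact_force: [0.4, 0.4, 0.4]
width: 0.498
clock: 28.75
ee_pos: [592.6, 132.1, 147.2]
tool_rot: [0.027, -0.028, -0.706, 0.707]
contact_force: [-1.2, 0.1, 0.3]
width: 1.001
tcp [592.6 132.1 147.2] tool axes x,y,z [[-0.997, 0.078, -0.002], [0.002, -0.0, -1.0], [-0.078, -0.997, 0.0]]
shift tool [-57.9  27.3  56.7]
jaw yaw -94.5 turn about tool y (deg, TCP down): -71.5
t 28.75 F [-1.2  0.1  0.3] w 1.0007808131024818 q [ 0.02  0.36  1.61 -0.    1.17  1.67]
```

Going to the slide box. Correcting for the visible side faces, its centre is about (648.5,69) with long axis at 67°.

```bash
python3 -m crank '[[-30,10,29,0,0,0,1],[-30.7,10,29.5,0,0,0,1],[0,0,0,0,-10,0,1],[0,0,0,0,-10,0,1],[0,0,0,0,-10,0,1],[0,10,0,0,-10,0,1],[0,15,0,0,-10,0,1],[0,10,0,0,-10,0,1]]' 15
python3 -m crank '[[0,0,0,0,-10,0,1],[0,0,0,0,-1.5,0,1],[0,0,0,0,0,0,1],[0,0,0,0,0,0,1],[0,0,0,0,0,0,1],[0,0,0,0,0,0,1],[0,0,0,0,0,0,1],[0,0,0,0,0,0,1]]'
python3 - <<'E'
from h import *
mv([648.5,69,30],-23)
a=capture('scene')[250:350,310:420,::-1];b=capture('top')[200:300,110:220,::-1]
cv2.imwrite('pics/s1.png',np.hstack([cv2.resize(a,(400,364),interpolation=3),cv2.resize(b,(400,364),interpolation=3)]))
E
```

```text
clock: 29.75
ee_pos: [646.9, 74.0, 90.9]
tool_rot: [0.333, -0.333, 0.624, -0.624]
contact_force: [-0.6, 0.2, -0.2]
width: 0.998
clock: 30.75
ee_pos: [647.3, 72.4, 90.7]
tool_rot: [-0.392, 0.392, -0.589, 0.589]
contact_force: [0.6, -0.1, -0.5]
width: 1.001
tcp [647.3  72.4  90.7] tool axes x,y,z [[-0.386, -0.923, 0.0], [-0.0, -0.0, -1.0], [0.923, -0.386, -0.0]]
shift tool [ 2.7 60.7  2.5]
jaw yaw -22.7 turn about tool y (deg, TCP down): 0.3
t 30.75 F [ 0.6 -0.1 -0.5] w 1.0007538313441173 q [-0.07  0.52  1.51 -0.    1.11  0.33]
```

View pics/s1.png

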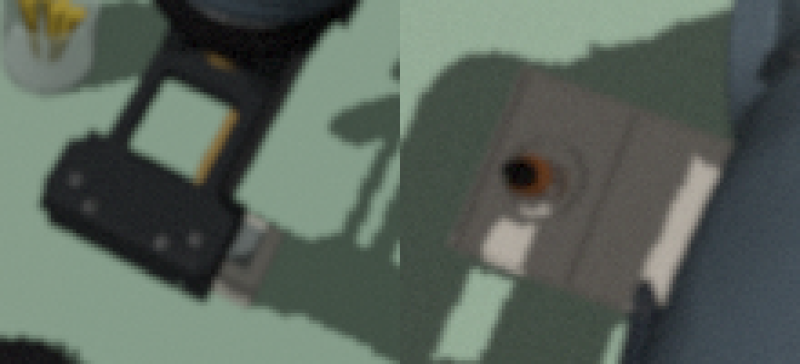

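Bottle is upright inside the ring: body (530,175), ring (545,178), offset by parallax. Slide box is under the gripper. Gripping it.

```bash
python3 -m crank '[[2.7,15,2.5,0,0,0,1],[0,20,0,0,0,0,1],[0,20,0,0,0,0,1],[0,5.5,0,0,0,0,1],[0,0,0,0,0,0,0.1],[0,0,0,0,0,0,0.1],[0,0,0,0,0,0,0.1],[0,0,0,0,0,0,0.1]]' 18
python3 -m crank '[[0,0,0,0,0,0,0.1],[0,0,0,0,0,0,0.1],[0,0,0,0,0,0,0.1],[0,-20,0,0,0,0,0.1],[0,-40,0,0,0,0,0.1],[0,-20,0,0,0,0,0.1],[0,0,0,0,0,0,0.1],[0,0,0,0,0,0,0.1]]'
python3 - <<'E'
from h import *
P=pt('top',145.7,248.1,43)[:2]-[496.5,327.8];w=np.radians(-20.2);c,s=np.cos(w),np.sin(w);print('bottle in tray',c*P[0]+s*P[1],-s*P[0]+c*P[1])
mv([484.1,294,110],69.8)
E
```

```text
clock: 31.85
ee_pos: [648.9, 69.0, 30.9]
tool_rot: [-0.392, 0.392, -0.588, 0.589]
contact_force: [-0.2, 0.2, 0.3]
width: 0.574
clock: 32.85
ee_pos: [647.7, 69.1, 109.2]
tool_rot: [0.391, -0.392, 0.589, -0.588]
contact_force: [-0.4, -1.3, -0.2]
width: 0.361
bottle in tray -0.7994355764469336 32.77812188721988
tcp [647.7  69.1 109.2] tool axes x,y,z [[-0.386, -0.923, 0.001], [-0.002, 0.0, -1.0], [0.923, -0.386, -0.002]]
shift tool [-144.4   -0.5 -237.7]
jaw yaw -22.7 turn about tool y (deg, TCP down): 87.5
t 32.85 F [-0.4 -1.3 -0.2] w 0.3605657762612102 q [-0.08  0.5   1.5  -0.    1.14  0.32]
```

Box held (31.7 mm); bottle measures (-1,33) in the tray, fine. Carrying it to the bay. The gripper body will overhang the bottle (75 mm top), so I'll release about 3 mm high to keep a margin.

```bash
python3 -m crank '[[-20,0,-33,0,0,0,0.1],[-24,0,-41,0,0,0,0.1],[-24,0,-41,0,0,0,0.1],[-24,0,-41,0,0,0,0.1],[-24,0,-41,0,0,0,0.1],[-24.4,0,-40.6,0,0,0,0.1],[0,0,0,0,10,0,0.1],[0,0,0,0,10,0,0.1]]' 18
python3 -m crank '[[0,0,0,0,10,0,0.1],[0,0,0,0,10,0,0.1],[0,0,0,0,10,0,0.1],[0,0,0,0,10,0,0.1],[0,0,0,0,10,0,0.1],[0,0,0,0,10,0,0.1],[0,0,0,0,7.5,0,0.1],[0,0,0,0,0,0,0.1]]'
python3 - <<'E'
from h import *
mv([482.7,290.2,36],69.8)
E
```

```text
clock: 33.85
ee_pos: [481.7, 290.6, 108.4]
tool_rot: [0.281, -0.284, 0.648, -0.648]
contact_force: [-0.2, -0.1, -2.0]
width: 0.359
clock: 34.85
ee_pos: [482.4, 289.8, 108.6]
tool_rot: [0.124, -0.123, -0.696, 0.697]
contact_force: [0.4, 0.3, -0.2]
width: 0.361
tcp [482.4 289.8 108.6] tool axes x,y,z [[-0.939, 0.344, 0.002], [-0.003, -0.001, -1.0], [-0.344, -0.939, 0.002]]
shift tool [-0.3 72.6 -0.6]
jaw yaw -110.1 turn about tool y (deg, TCP down): 0.1
t 34.85 F [ 0.4  0.3 -0.2] w 0.36131120708959524 q [ 0.33  0.33  1.74 -0.    1.07  2.25]
```

```bash
python3 -m crank '[[0,15,0,0,0,0,0.1],[0,20,0,0,0,0,0.1],[0,20,0,0,0,0,0.1],[0,12,0,0,0,0,0.1],[0,5,0,0,0,0,0.1],[0,0,0,0,0,0,0.1],[0,0,0,0,0,0,0.1],[0,0,0,0,0,0,0.1]]' 18
python3 -m crank '[[0,0,0,0,0,0,0.5],[0,0,0,0,0,0,0.5],[0,0,0,0,0,0,0.5],[0,-15,0,0,0,0,0.5],[0,-40,0,0,0,0,0.5],[0,-50,0,0,0,0,0.5],[0,-40,0,0,0,0,1],[0,0,0,0,0,0,1]]'
python3 - <<'E'
from h import *
mv([603.5,-330.6,230],85.8)
E
```

```text
clock: 35.85
ee_pos: [483.9, 290.4, 38.9]
tool_rot: [-0.123, 0.124, 0.696, -0.696]
contact_force: [0.3, -0.3, 0.6]
width: 0.36
clock: 36.85
ee_pos: [486.0, 291.2, 188.4]
tool_rot: [-0.121, 0.127, 0.698, -0.695]
contact_force: [0.8, 0.0, -0.8]
width: 0.698
tcp [486.  291.2 188.4] tool axes x,y,z [[-0.939, 0.345, -0.007], [0.008, 0.003, -1.0], [-0.345, -0.939, -0.006]]
shift tool [-325.   -42.4  542.9]
jaw yaw -110.2 turn about tool y (deg, TCP down): -16.0
t 36.85 F [ 0.8  0.  -0.8] w 0.6976001131299271 q [0.33 0.22 1.69 0.   1.22 2.25]
```

Slide box released. Returning to the lid handle.

```bash
python3 -m crank '[[0,-15,0,0,-8,0,1],[0,-20,0,0,-8,0,1],[0,-22,0,0,0,0,1],[-14,0,45,0,0,0,1],[-14,0,51,0,0,0,1],[-14,0,51,0,0,0,1],[-14,0,51,0,0,0,1],[-14,0,51,0,0,0,1]]' 15
python3 -m crank '[[-14,0,51,0,0,0,1],[-14,0,51,0,0,0,1],[-14,0,51,0,0,0,1],[-14,0,51,0,0,0,1],[-14,0,51,0,0,0,1],[-14,0,51,0,0,0,1],[-14,0,56,0,0,0,1],[0,0,0,0,0,0,1]]'
python3 - <<'E'
from h import *
mv([609,-331,169],85.8)
im=capture('top')[:,:,::-1]; cv2.imwrite('pics/top_l.png',im)
E
```

```text
clock: 37.85
ee_pos: [534.6, 35.2, 239.7]
tool_rot: [-0.026, 0.025, 0.707, -0.707]
contact_force: [0.1, 0.6, 0.2]
width: 1.002
clock: 38.85
ee_pos: [605.3, -335.3, 238.3]
tool_rot: [-0.028, 0.027, 0.707, -0.706]
contact_force: [0.0, 1.3, 0.0]
width: 0.999
tcp [ 605.3 -335.3  238.3] tool axes x,y,z [[-0.997, 0.078, 0.002], [-0.002, 0.001, -1.0], [-0.078, -0.997, -0.0]]
shift tool [-3.5 69.3 -4.5]
jaw yaw -94.5 turn about tool y (deg, TCP down): -0.3
t 38.85 F [0.  1.3 0. ] w 0.9989138276866141 q [-0.68  0.45  1.29 -0.    1.4   0.97]
```

```bash
python3 -m crank '[[-3.5,10,-4.5,0,0,0,1],[0,20,0,0,0,0,1],[0,25,0,0,0,0,1],[0,14,0,0,0,0,1],[0,0,0,0,0,0,0.3],[0,0,0,0,0,0,0.3],[0,0,0,0,0,0,0.3],[0,0,0,0,0,0,0.3]]' 15
python3 -m crank '[[0,0,0,0,0,0,0.3],[0,0,0,0,0,0,0.3],[0,0,0,0,0,0,0.3],[0,0,0,0,0,0,0.3],[0,0,0,0,0,0,0.3],[0,0,0,0,0,0,0.3],[0,0,0,0,0,0,0.3],[0,0,0,0,0,0,0.3]]'
python3 -c "
from h import *;mv([609,-331,169],85.8)"
```

```text
clock: 39.9
ee_pos: [610.3, -330.5, 172.5]
tool_rot: [0.025, -0.027, -0.704, 0.709]
contact_force: [-2.4, -18.9, -4.2]
width: 0.57
clock: 40.9
ee_pos: [610.2, -330.9, 172.5]
tool_rot: [0.026, -0.027, -0.704, 0.709]
contact_force: [-1.5, -9.5, -2.5]
width: 0.565
tcp [ 610.2 -330.9  172.5] tool axes x,y,z [[-0.997, 0.075, -0.002], [0.002, -0.006, -1.0], [-0.075, -0.997, 0.006]]
shift tool [1.2 3.5 0.2]
jaw yaw -94.3 turn about tool y (deg, TCP down): -0.1
t 40.9 F [-1.5 -9.5 -2.5] w 0.5651456340010766 q [-0.67  0.51  1.35 -0.    1.28  0.98]
```

Handle gripped again. Computing the reverse arc.

```bash
python3 -c "
import numpy as np
th=np.linspace(1.8,-.01,17);a,b=122,27
p=np.c_[-a*np.cos(th)+b*np.sin(th),a*np.sin(th)+b*np.cos(th)];d=np.diff(p,axis=0)
print([(round(-x,1),round(-z,1)) for x,z in d],p[-1])"
```

```text
[(np.float64(13.1), np.float64(-5.4)), (np.float64(13.6), np.float64(-3.9)), (np.float64(13.9), np.float64(-2.3)), (np.float64(14.1), np.float64(-0.7)), (np.float64(14.1), np.float64(0.9)), (np.float64(13.9), np.float64(2.5)), (np.float64(13.5), np.float64(4.0)), (np.float64(13.0), np.float64(5.5)), (np.float64(12.3), np.float64(7.0)), (np.float64(11.4), np.float64(8.3)), (np.float64(10.4), np.float64(9.5)), (np.float64(9.3), np.float64(10.7)), (np.float64(8.0), np.float64(11.6)), (np.float64(6.7), np.float64(12.5)), (np.float64(5.2), np.float64(13.1)), (np.float64(3.7), np.float64(13.6))] [-122.26389555   25.77867034]
```

```bash
python3 -m crank '[[13,-5.5,0,0,0,0,0.3],[13.5,-4,0,0,0,0,0.3],[14,-2.5,0,0,0,0,0.3],[14,-0.5,0,0,0,0,0.3],[14,1,0,0,0,0,0.3],[14,2.5,0,0,0,0,0.3],[13.5,4,0,0,0,0,0.3],[13,5.5,0,0,0,0,0.3]]' 15
python3 -m crank '[[12.5,7,0,0,0,0,0.3],[11.5,8,0,0,0,0,0.3],[10.5,9.5,0,0,0,0,0.3],[9,10.5,0,0,0,0,0.3],[8,11.5,0,0,0,0,0.3],[6.5,12.5,0,0,0,0,0.3],[5,13,0,0,0,0,0.3],[4,12,0,0,0,0,0.3]]'
python3 -c "
from h import *;mv([609,-331,169],85.8)"
```

```text
clock: 41.9
ee_pos: [502.2, -322.4, 172.8]
tool_rot: [0.025, -0.028, -0.704, 0.709]
contact_force: [1.6, -7.3, -1.9]
width: 0.567
clock: 42.9
ee_pos: [436.4, -317.2, 88.4]
tool_rot: [0.024, -0.028, -0.705, 0.709]
contact_force: [5.2, -4.5, 12.3]
width: 0.566
tcp [ 436.4 -317.2   88.4] tool axes x,y,z [[-0.997, 0.074, -0.005], [0.005, -0.006, -1.0], [-0.074, -0.997, 0.006]]
shift tool [-173.6  -79.6    1.4]
jaw yaw -94.2 turn about tool y (deg, TCP down): -0.0
t 42.9 F [ 5.2 -4.5 12.3] w 0.5657423815529059 q [-0.85  0.31  1.82 -0.    1.    0.8 ]
```

Upward reaction of 12 N, so the lid is seating. Pressing a touch more, then releasing and rising.

```bash
python3 -m crank '[[0,1.5,0,0,0,0,0.3],[0,0,0,0,0,0,0.3],[0,0,0,0,0,0,1],[0,0,0,0,0,0,1],[0,0,0,0,0,0,1],[0,0,0,0,0,0,1],[0,-15,0,0,0,0,1],[0,-30,0,0,0,0,1]]' 15
python3 -m crank '[[0,-40,0,0,0,0,1],[0,-40,0,0,0,0,1],[40,-20,30,0,0,0,1],[45,0,40,0,0,0,1],[45,0,40,0,0,0,1],[0,0,45,0,0,0,1],[0,0,45,0,0,0,1],[0,0,0,0,0,0,1]]'
python3 - <<'E'
from h import *
mv([439,-318,88])
s,t=capture('scene')[:,:,::-1],capture('top')[:,:,::-1]
cv2.imwrite('pics/fs.png',s);cv2.imwrite('pics/ft.png',t)
r=lambda im,x0,y0,x1,y1,w,h:cv2.resize(im[y0:y1,x0:x1],(w,h),interpolation=3)
cv2.imwrite('pics/final.png',np.vstack([np.hstack([r(s,80,140,240,260,400,300),r(s,440,200,570,300,400,300)]),np.hstack([r(t,400,210,520,300,400,300),r(t,115,205,215,300,200,300),r(t,270,200,370,300,200,300)])]))
for n,im in(('scene','fs'),('top','ft')):
  w=np.radians(-4.2)
  for l in(0,.05):
    q=[(69-138*np.cos(l)+6*np.sin(l),y,66+138*np.sin(l)) for y in(-100,100)]
    print(n,l,proj(n,[[485.7+np.cos(w)*a-np.sin(w)*b,-322+np.sin(w)*a+np.cos(w)*b,z] for a,b,z in q]).round(1).tolist())
E
```

```text
clock: 43.9
ee_pos: [434.1, -313.7, 130.3]
tool_rot: [-0.026, 0.025, 0.707, -0.706]
contact_force: [1.3, -0.8, 0.9]
width: 1.0
clock: 44.9
ee_pos: [289.5, -506.8, 231.0]
tool_rot: [0.027, -0.027, -0.706, 0.707]
contact_force: [-0.3, 0.2, -0.2]
width: 0.997
tcp [ 289.5 -506.8  231. ] tool axes x,y,z [[-0.997, 0.076, -0.0], [0.0, -0.001, -1.0], [-0.076, -0.997, 0.001]]
shift tool [-134.7  142.7 -199.8]
t 44.9 F [-0.3  0.2 -0.2] w 0.9967871582268645 q [-1.25  0.22  1.61 -0.    1.31  0.39]
scene 0 [[122.1, 163.7], [220.8, 178.9]]
scene 0.05 [[120.8, 161.4], [220.1, 176.6]]
top 0 [[506.6, 294.6], [412.0, 287.0]]
top 0.05 [[507.8, 294.3], [412.5, 286.7]]
```

View pics/final.png

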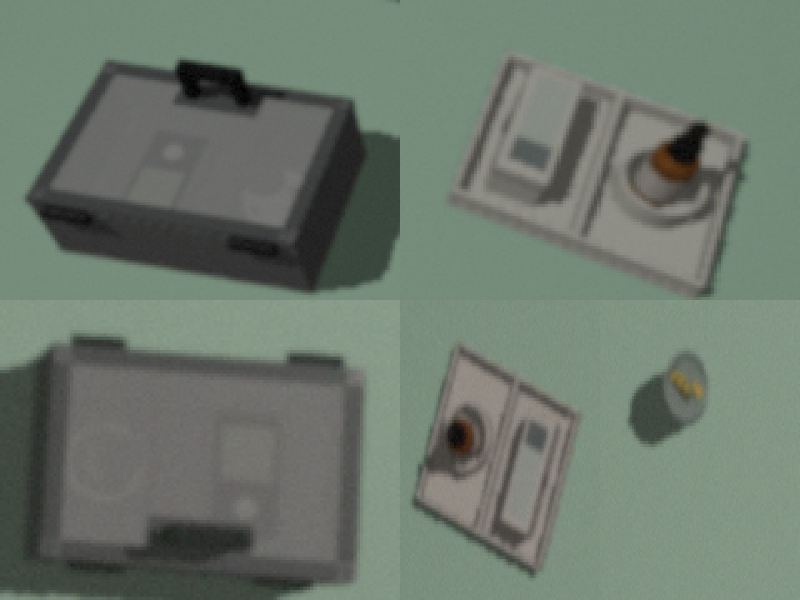

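Final view: the lid's front corners are at scene (123,165) and (221,179). A shut lid predicts (122,164) and (221,179), while 0.05 rad would put them about 2.3 px higher, so it is shut. The meter lies screen up in its bay, the slide box lies flat in the open bay and the bottle stands in its cup. The beaker is at (312,229), against (311.5,230.5) at the start, so it has not moved. Handing in.

```bash
python3 -c "
from station import *;print(close_job())"
```

```text
the job is handed in; nothing more can be done
None
```

Both kits are made up and the job was handed in at about 45 s of the 144 s allowed. The station gave no verdict.

**What I did:** I opened the lid by its handle, laid the meter in the wide bay and stood the vial in its cup. I then stood the dropper bottle in the tray cup, laid the slide box in the open bay, and swung the lid shut with a light press (12 N reaction). I did not touch the red look-alike or the beaker.

**Last checks, all from the camera pictures:**

| Item | Result |
|---|---|
| Lid | Front corners about 1 px from where a shut lid should appear; 0.05 rad would show as about 2.3 px |
| Meter | Flat, screen up, in the wide bay |
| Vial | Standing in its cup at about (1, 48) mm in the case frame when checked before closing; not clearly visible through the lid afterwards |
| Bottle | Upright in its cup at about (-1, 33) mm in the tray frame |
| Slide box | Flat, top up, in the open bay; released about 3 mm or slightly more above the floor to keep the gripper clear of the bottle |
| Beaker | Within about 1.5 px (3 mm) of where it started |

No check failed. On regripping, the arm stood about 3.5 mm higher on the lid handle than commanded, with a sideways force of up to 19 N. I adjusted the closing path for it and the lid seated normally.

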